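# Push an expired vial carton through the spring flap of the returns bin

### The arm

A 7-joint arm with a two-finger parallel gripper is mounted at the origin on the work surface. World frame = base frame: x ahead of the robot, y to its left, z up, the work surface at z = 0. Lengths are in m, angles in rad, forces in N, time in s.
With the tool pointing down it reaches from about 0.425 to 0.875 m from the base axis. Payload 9.9 kg.
Tool frame: the origin (TCP) lies at the very end of the fingers, on their centre line; the grasp point (between the pads) lies 19 mm behind it; x points along the fingers, y is the direction in which the jaws open and shut, and the axes are right-handed (so a half turn about x gives the same grasp; the last joint's range is limited). The gripper opens to 85 mm and grips with 20 to 120 N. Pads are 22 mm wide; open, the fingers measure 114 mm over their backs; the gripper's body (76 mm by 85 mm) begins 54 mm behind the grasp point. The pads swing forward as they close: fully open they stand 13 mm farther back than shut.
Start: joints at [1.134, 0.576, 0.025, 1.437, -0.015, 1.129, -0.057], TCP at [0.233, -0.633, 0.231] pointing down, gripper open.
Joint ranges: [-2.76, 2.76], [-0.34, 2.15], [-1.52, 1.57], [0.19, 2.46], [-1.09, 4.23], [0.17, 1.99], [-2.82, 2.82]. Speed limits (rad/s): [2.22, 2.22, 3.01, 3.01, 3.14, 3.14, 3.14].

### API

Orientations are given as a unit quaternion [x, y, z, w].
In Python, from workcell import manip gives the robot as it stands.
- The arm moves only by the tool apply_moves, never from a script. Its argument "series" is a list of rows, each a list of 7 numbers: the turn, a rotation vector about the tool's x, y, z in degrees, then the shift along the tool's x, y, z in mm, then the opening, from 0 (shut) to 1 (fully open). In form: [[wx, wy, wz, x, y, z, grip], ...]. A call has 1 to 10 rows; each row is the pose to reach, as a shift and turn from the pose commanded when the call began, along the tool's axes at that moment; what a row does not reach only later rows make up. A row lasts 1/8 s, in which the tool goes at most 62.5 mm and 10.7 degrees, less where a joint would pass 70% of its speed; a pose out of reach is approached as far as the arm can. A call with a gripper value outside its range is refused whole. The fingers move at their own pace and stop on an object; "force" is the grip in N (left out, the last holds). Time passes only in rows, so rows that repeat a pose let the fingers close. It gives the time, the measured TCP pose, the force and the opening at its end, in the units of the state.
- manip.sense(): the state, without advancing time (a new reading comes with each control period).
- manip.camera(name): name is "side" or "top" or "wrist"; returns a dict with "pixels" (480x640x3 uint8, blue, green, red), "intrinsics" (3x3 intrinsics, pixels), "pose" (4x4, takes a point from camera to world coordinates). Camera axes: x right, y up, looking along -z (the intrinsics and any distortion apply to the point x, -y, -z); pixel columns grow to the right and rows downward; lengths in m; the calibration is good to about 2 mm. A picture is of the moment at which its call begins. There is no depth.
- manip.close_job(): hands the job in, once; it reports no verdict.
The state is a dict: "time": time; "joints": joint angles; "qvel": joint speeds; "joint_torque": joint torques, N m; "tool_pos": TCP position; "ee_rot": TCP orientation; "contact_force": force on the tool from outside, world axes, zero at the start; "moment": the same for the moment, N m; "gripper_width": finger opening in m.
Only numpy, scipy, OpenCV 4.12 (cv2) and the standard library are available. Lean on these libraries where they do the work, as an engineer would, in place of code of your own. Each camera call takes 0.05 s, during which the arm holds its last target.

### The job

Put the red-banded vial carton into the yellow returns bin without gripping or lifting it: push the flap's blue upright plate away with one finger so that the flap swings well down before the carton reaches it, and while that finger holds it open, push the carton along the white shelf and over the edge gently with the other finger so that it drops into the bin. Then let the flap spring shut and leave everything else where it stands.

Things in the scene. Friction and masses are not known exactly. Their poses are not given: they have to be found in the camera images.
- bin: Fixed yellow returns bin, 265 mm long (x), 170 wide (y), 140 high, clear far wall. Origin on the table under the middle of the hinge line; x points from the shelf into the bin, y left, z up. Its top, 140 mm up: white rimless shelf from x = -130 to -3, blue flap over the opening x 1 to 81, fixed cover x 86 to 135. Hollow below: floor 6 mm up, inside x -125 to 130, y -80 to 80.
- flap (a joint): Angle of the blue flap (80 mm long, 156 wide), rad: 0 shut, level with the shelf; grows as it swings down into the bin, up to 1.8. Hinged at the shelf's edge (bin x = 0, 140 mm up, axis along bin y). A spring shuts it: 0.12 N m when shut plus 0.06 per rad, some 2 to 12 N at the push plate. Unheld, it carries the carton's weight.
- plate_top (a point): Middle of the top edge of the blue push plate, fixed to the flap: 60 mm long, 4 thick, standing on the hinge line at bin y 10 to 75. Flap shut, it leans back 0.25 rad over the shelf, its top at bin x = -15, y = 42.5, 58 mm above the shelf. Pushing it to bin +x opens the flap, 1 rad per 55 mm; far open it lies low, and a fingertip 12 mm above the shelf passes over it and keeps it down.
- edge (a point): Fixed point on the shelf's edge (bin x = 0, y = -35, height 140 mm), in the middle of the free lane right of the plate along which the carton goes. Axes as the bin's.
- carton_centre (a point): Centre of the loose carton to be put in: white box with a red band, 46 mm (its x) by 40 (its y) by 44 high, 56 to 112 g, standing on the white shelf in the free lane, its x axis roughly along the bin's x; its centre starts 72 to 95 mm before the shelf's edge.
- vial: Small jar, 24 mm across, 36 high, red cap, standing on the shelf's near left corner; origin at the centre of its foot. Leave it.
- pot: Amber glass pot, 36 mm across, 30 high, on the cover beyond the flap; origin at the centre of its foot. Leave it.
- sanitizer: White pump bottle, 60 x 85 mm, 214 high, green label, on the table; origin at the centre of its foot. Leave it.
- glove_box: Blue and orange box of gloves, 120 x 230 x 70 mm high, on the table; origin at the centre of its underside. Leave it.
- other_carton: Green-banded carton, 46 x 40 x 44 mm high, on the table; origin at the centre of its underside. Not to be put in; leave it.
- beaker: Open steel beaker, 70 mm across, 85 high, on the table; origin at the centre of its foot. Leave it.
- carton: The same carton; origin at the centre of its underside, axes along its edges.
Not all that is in view belongs to the job. Leave any purple look-alike of the carton alone.

How it is judged:
On the way, in this order (a step that is already met when the one before it is completed fails the run):
1. a finger holds the flap open (over 0.5 rad) while the carton still stands on the shelf, its centre over 12 mm before the edge (value of joint flap above 0.5 rad and contact force between the fingers and flap above 0.3 N and x of carton_centre in the frame of bin below -0.012 m and z of carton_centre in the frame of bin above 0.145 m), for 0.05 s.
2. the carton's centre reaches the edge, pushed by a finger, while the flap is held open by the fingers (value of joint flap above 0.5 rad and contact force between the fingers and flap above 0.3 N and contact force between the fingers and carton above 0.03 N and x of carton_centre in the frame of bin between -0.008 and 0.04 m), for 0.02 s.
At the end, for the whole second after the job is handed in: The red-banded carton lies at rest inside the bin (its centre under 75 mm above the table, between the walls) and the flap is shut again (under 0.06 rad) (z of carton_centre in the frame of bin below 0.075 m and x of carton_centre in the frame of bin between -0.12 and 0.13 m and y of carton_centre in the frame of bin between -0.08 and 0.08 m and value of joint flap below 0.06 rad and linear speed of carton below 0.02 m/s); the robot touches nothing.
It fails at once if the carton is lifted off the shelf (its centre over 18 mm higher than when it stands there) (height (world z) of carton_centre above 0.18 m).
It fails at once if the carton is gripped or pressed hard (over 15 N from the fingers) (contact force between the fingers and carton above 15 N).
It fails at once if another thing is moved by more than 20 mm (distance of any of vial, pot, sanitizer, glove_box, other_carton, beaker from where it was at the start of the episode above 0.02 m).
It also fails if it takes over 38 s, if anything falls off the work surface, if the arm or the gripper's body presses on something with over 40 N, if the wrist force passes 120 N, or if a joint passes its speed limit or range.

## Working session

There is one attempt and no reset: what is moved stays moved. The work goes in short steps, Python scripts to look and compute and a tool call to move; the robot and the scene stay as the last step left them, time stands still between calls to the robot, and variables do not carry over. Pictures are saved under pics/ and viewed, and the job is handed in when it is done.

Besides the shell and the picture viewer there is one more tool, called as name([rows], argument=value, ...), one row to a line, values as JSON. apply_moves: Moves the arm, as the interface text tells. Its arguments: {"type":"object","properties":{"series":{"type":"array","items":{"type":"array","items":{"type":"number"}}},"force":{"type":"number"}},"required":["series"]}

```bash
mkdir -p pics; python3 - <<'E'
from workcell import manip
import cv2
s=manip.sense(); print(s)
for n in ["side","top","wrist"]:
    c=manip.camera(n); cv2.imwrite(f"pics/{n}0.png",c["pixels"]); print(n,c["intrinsics"].round(1).tolist(),c["pose"].round(4).tolist(), [k for k in c])
    import pickle; pickle.dump(c,open(f"{n}0.pkl","wb"))
E
```

```text
{'time': 0.0, 'joints': array([ 1.13424252,  0.57654232,  0.02482721,  1.43793204, -0.01496106,
        1.12899009, -0.05649739]), 'qvel': array([-0.00082911, -0.0015363 ,  0.00048982, -0.00047482,  0.00074865,
        0.00043783,  0.00037643]), 'joint_torque': array([-7.41037838e-04, -7.65759373e+01,  2.25065120e+00, -2.85959637e+01,
        1.53075554e-02,  1.28029266e-02, -9.56994995e-05]), 'tool_pos': array([ 0.23304333, -0.63300189,  0.23042694]), 'ee_rot': array([-0.69598783, -0.12467393,  0.69627661, -0.12351612]), 'contact_force': array([-0.54012687,  0.17647787, -0.05847303]), 'moment': array([ 0.01274246, -0.01581438,  0.03758996]), 'gripper_width': 0.0853135468895715}
side [[519.3, 0.0, 325.2], [0.0, 519.3, 237.2], [0.0, 0.0, 1.0]] [[-0.9853, 0.1194, -0.1222, 0.4301], [-0.1708, -0.6732, 0.7195, 0.8719], [0.0037, 0.7298, 0.6837, 0.9733], [0.0, 0.0, 0.0, 1.0]] ['pixels', 'intrinsics', 'pose']
top [[550.6, 0.0, 315.1], [0.0, 550.6, 239.3], [0.0, 0.0, 1.0]] [[0.0272, 0.9853, -0.1687, 0.3456], [-0.9996, 0.0268, -0.0045, -0.0085], [0.0001, 0.1687, 0.9857, 1.4703], [0.0, 0.0, 0.0, 1.0]] ['pixels', 'intrinsics', 'pose']
wrist [[341.9, 0.0, 323.2], [0.0, 341.9, 240.7], [0.0, 0.0, 1.0]] [[0.3469, 0.8873, 0.3039, 0.312], [-0.9379, 0.3282, 0.1122, -0.6052], [-0.0002, -0.324, 0.9461, 0.3721], [0.0, 0.0, 0.0, 1.0]] ['pixels', 'intrinsics', 'pose']
```

View pics/top0.png

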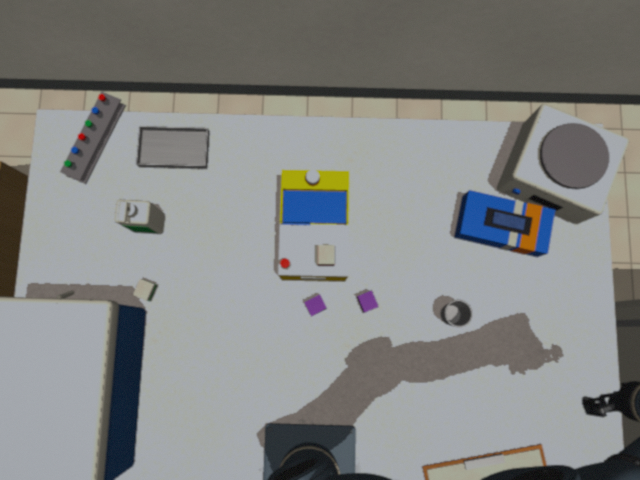

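View pics/side0.png

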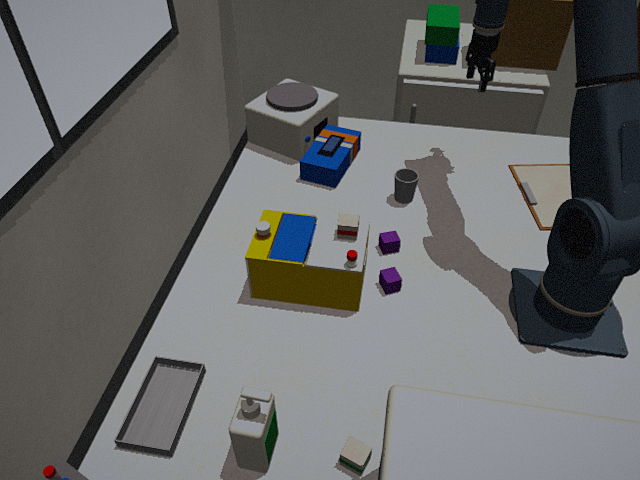

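View pics/wrist0.png

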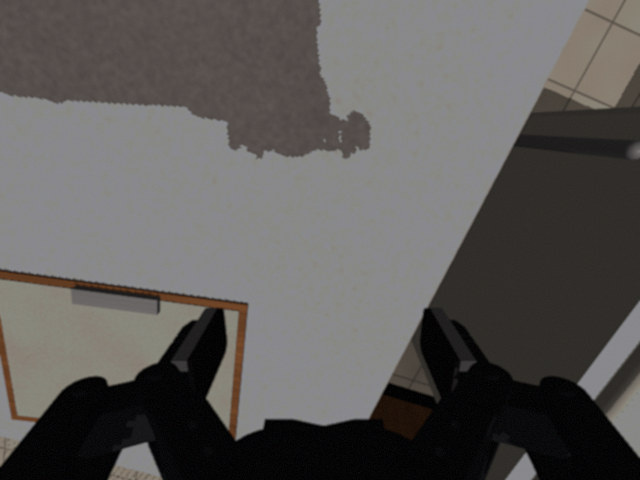

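The top view shows the bin at about (315,225). The shelf is on the robot's side, the flap at (315,207), the pot at (312,177) and the vial at (285,263).

Carton candidates:
- (326,255) top and (347,225) side: white with a red band, standing on the shelf. This one fits the description.
- (145,289) top: green band, on the table.
- (315,304) and (367,300) top: purple look-alikes.

I'll confirm with enlarged crops.

```bash
python3 - <<'E'
import cv2,numpy as np
t=cv2.imread("pics/top0.png")[160:320,260:390]; s=cv2.imread("pics/side0.png")[200:320,235:415]
cv2.imwrite("pics/tc.png",cv2.resize(t,None,fx=3.7,fy=3.7,interpolation=cv2.INTER_CUBIC))
cv2.imwrite("pics/sc.png",cv2.resize(s,None,fx=4.4,fy=4.4,interpolation=cv2.INTER_CUBIC))
E
```

```text
(no output)
```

View pics/tc.png

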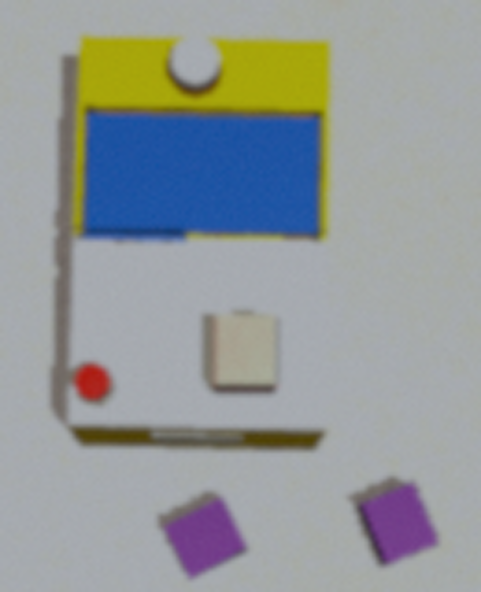

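View pics/sc.png

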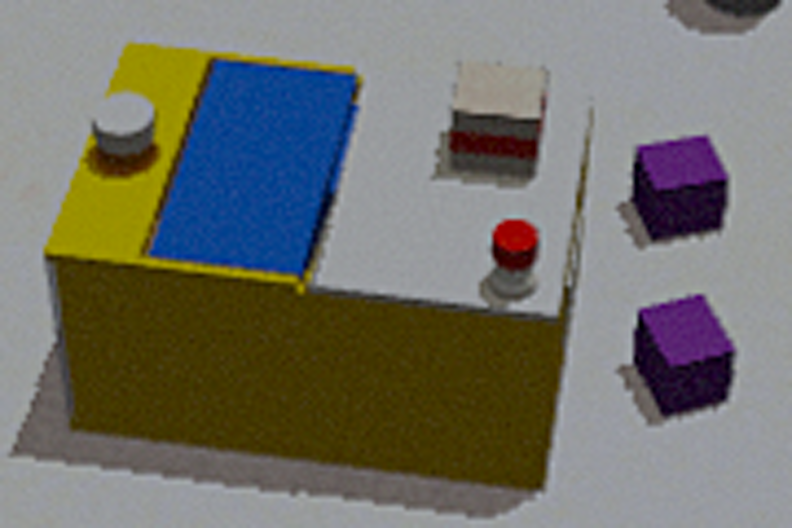

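The crops confirm it. The white carton with the red band stands on the shelf at side (347,225), right of the vial. Now I'll measure the bin and carton in both views.

```bash
cat > h.py <<'E'
import numpy as np,cv2,pickle
def ray(c,uv):
    K=c["intrinsics"];T=c["pose"];d=np.linalg.solve(K,np.array([uv[0],uv[1],1.]));d=np.array([d[0],-d[1],-d[2]])
    return T[:3,3],T[:3,:3]@d
def onz(c,uv,z):
    o,d=ray(c,uv);return o+d*(z-o[2])/d[2]
def proj(c,p):
    T=c["pose"];q=T[:3,:3].T@(np.asarray(p)-T[:3,3]);q=np.array([q[0],-q[1],-q[2]]);r=c["intrinsics"]@q;return r[:2]/r[2]
E
python3 - <<'E'
from h import *
t=pickle.load(open("top0.pkl","rb"));s=pickle.load(open("side0.pkl","rb"))
tc=lambda X,Y:((X+.5)/3.7-.5+260,(Y+.5)/3.7-.5+160)
sc=lambda X,Y:((X+.5)/4.4-.5+235,(Y+.5)/4.4-.5+200)
print("top farL,farR,nearL,nearR");
for p in [(81,37),(329,42),(68,428),(325,432)]: print(onz(t,tc(*p),.14).round(4))
print("side farL farR nearL nearR")
for p in [(48,255),(127,42),(560,317),(592,95)]: print(onz(s,sc(*p),.14).round(4))
for n,c,box in (("top",t,(270,180,360,240)),("side",s,(262,205,330,275))):
    im=c["pixels"];h=cv2.cvtColor(im,cv2.COLOR_BGR2HSV)
    m=((h[...,0]>100)&(h[...,0]<125)&(h[...,1]>150)).astype(np.uint8);x0,y0,x1,y1=box
    mm=np.zeros_like(m);mm[y0:y1,x0:x1]=m[y0:y1,x0:x1]
    cn=max(cv2.findContours(mm,0,1)[0],key=cv2.contourArea)
    ap=cv2.approxPolyDP(cn,3,True)[:,0]
    print(n,"blue",[(tuple(a.tolist()),onz(c,a,.14)[:2].round(3).tolist()) for a in ap])
# carton tops
im=t["pixels"].astype(int); sub=im[240:272,310:342]
print((sub[...,2]-sub[...,0])[::2,::1])
E
```

```text
top farL,farR,nearL,nearR
[0.748  0.0864 0.14  ]
[ 0.749  -0.0815  0.14  ]
[0.4823 0.085  0.14  ]
[ 0.4842 -0.0834  0.14  ]
side farL farR nearL nearR
[0.7442 0.0922 0.14  ]
[ 0.7478 -0.0789  0.14  ]
[0.481  0.0897 0.14  ]
[ 0.4837 -0.0798  0.14  ]
top blue [((284, 191), [0.693, 0.078]), ((284, 223), [0.612, 0.075]), ((344, 222), [0.618, -0.073]), ((344, 192), [0.695, -0.071])]
side blue [((284, 214), [0.693, -0.07]), ((269, 257), [0.693, 0.081]), ((303, 262), [0.614, 0.083]), ((315, 217), [0.616, -0.072])]
[[ -9  -9 -10  -9  -9 -10  -9 -10 -10 -10 -10 -10 -10  -9 -10 -10 -11 -10
   -9  -9 -10 -10 -10 -10  -8 -10 -10 -10 -10 -10  -9  -9]
 [-11 -10 -10 -10 -10  -9  -9 -11 -11 -10 -10 -10  -9 -10  -8  -9 -10  -8
  -10 -10  -9 -10 -10  -9 -10  -9  -9  -9  -9  -9  -9 -10]
 [-10  -9 -10 -10  -6  -4  -4  -3  -3  -4  -3  -1   1   8  10   8  11   9
    4   0  -2  -2  -3  -4  -7  -9  -9 -10 -10  -9  -9  -9]
 [ -9 -11  -9  -8  -1   8  16  22  23  19  19  17  17  18  20  20  21  20
   19  19  18  17  17  13   4  -5  -9  -9 -10 -10 -11 -11]
 [-11 -10 -10  -8  -1   9  18  24  28  23  22  19  21  
[... 841 characters left out ...]
1   2  -6  -9 -10 -10  -9 -10 -10]
 [-10 -10 -10 -10  -5   4  16  23  26  19  18  19  19  17  17  17  17  15
   15  17  16  16  16  12   4  -5 -10 -10 -10  -8 -11 -10]
 [ -9 -11 -10  -9  -9  -4   4  16  22  17  15  16  16  17  15  15  16  16
   15  17  15  13  13  12   9   0  -8  -9 -10 -10  -9 -10]
 [ -8 -10 -10 -10  -9  -9  -8  -7  -5  -4  -3  -2  -1  -3  -4  -3  -3  -3
   -2  -4  -2  -3  -3  -5  -7 -10 -10  -9  -9 -10 -10  -9]
 [-10  -9  -9  -9 -11  -9 -10 -10 -11  -9  -9  -9 -10  -9 -10  -9 -10 -11
   -8 -10 -10 -11  -9  -9 -10  -9 -10  -9 -10 -10 -11 -10]
 [-10 -10  -8  -9 -10 -11 -10  -9  -9  -9 -10  -9 -11 -11 -10 -10 -10 -10
   -9 -10  -9 -10 -11 -10 -10  -9 -10  -9 -10  -9  -9 -11]]
```

```bash
python3 - <<'E'
from h import *
from scipy.spatial.transform import Rotation as R
t=pickle.load(open("top0.pkl","rb"));s=pickle.load(open("side0.pkl","rb"))
sc=lambda X,Y:((X+.5)/4.4-.5+235,(Y+.5)/4.4-.5+200)
print("carton top view");
for p in [(318.2,244.3),(334.2,244.3),(334.2,264.8),(318.2,264.2)]: print(onz(t,p,.184).round(4))
print("side")
for p in [(459,63),(548,66),(541,121),(452,112)]: print(onz(s,sc(*p),.184).round(4))
print("side bottom front edge"); 
for p in [(450,165),(537,176)]: print(onz(s,sc(*p),.14).round(4))
print("vial",onz(t,(284.7,263),.176).round(3),"pot",onz(t,(312.5,177.5),.17).round(3))
M=R.from_quat([-0.69598783, -0.12467393,  0.69627661, -0.12351612]).as_matrix();print(M.round(3))
E
```

```text
carton top view
[ 0.5539 -0.0104  0.184 ]
[ 0.5549 -0.0482  0.184 ]
[ 0.5061 -0.0493  0.184 ]
[ 0.5065 -0.0116  0.184 ]
side
[ 0.5532 -0.0428  0.184 ]
[ 0.5064 -0.0486  0.184 ]
[ 0.5046 -0.0047  0.184 ]
[ 0.5509 -0.0036  0.184 ]
side bottom front edge
[ 0.5521 -0.0103  0.14  ]
[ 0.5053 -0.0099  0.14  ]
vial [0.508 0.068 0.176] pot [0.721 0.008 0.17 ]
[[-0.001  0.346 -0.938]
 [ 0.002 -0.938 -0.346]
 [-1.    -0.002  0.   ]]
```

The carton's centre is near (0.530, -0.029) and the bin origin near (0.613, 0.0035), with almost no yaw.

The plan is to yaw the jaw line to 45° so that the left finger leads the right by about 70 mm in x and sits 70 mm to its left. One straight +x stroke then opens the flap with the left finger and pushes the carton with the right.

apply_moves([
  [-8,0,0,-10,-36,-34,1],
  [-16,0,0,-20,-72,-68,1],
  [-24,0,0,-30,-108,-103,1],
  [-32,0,0,-40,-144,-137,1],
  [-40,0,0,-40,-180,-171,1],
  [-48,0,0,-40,-216,-206,1],
  [-56,0,0,-40,-252,-240,1],
  [-64,0,0,-40,-288,-274,1],
  [-72,0,0,-40,-324,-309,1],
  [-80,0,0,-40,-360,-343,1],
])

```text
time: 1.4
tool_pos: [0.4311, -0.1756, 0.2713]
ee_rot: [0.452, 0.543, -0.452, 0.544]
contact_force: [-0.0, -0.2, -0.7]
gripper_width: 0.0855
```

apply_moves([
  [-7,0,0,0,22,-34,1],
  [-14,0,0,0,44,-67,1],
  [-21,0,0,0,66,-101,1],
  [-28,0,0,0,88,-134,1],
  [-35,0,0,0,110,-168,1],
  [-35,0,0,0,110,-168,1],
  [-35,0,0,0,110,-168,1],
])

```text
time: 2.28
tool_pos: [0.5089, 0.007, 0.271]
ee_rot: [0.269, 0.654, -0.27, 0.653]
contact_force: [0.4, 0.2, 0.2]
gripper_width: 0.0854
```

```bash
python3 - <<'E'
from workcell import manip
from scipy.spatial.transform import Rotation as R
import cv2,pickle
for n in ["side","top"]:
    c=manip.camera(n); pickle.dump(c,open(f"{n}1.pkl","wb"))
    u0,v0,u1,v1=(235,130,415,310) if n=="side" else (250,150,400,330)
    cv2.imwrite(f"pics/{n}1.png",cv2.resize(c["pixels"][v0:v1,u0:u1],None,fx=3.3,fy=3.3,interpolation=cv2.INTER_CUBIC))
s=manip.sense();print(s["tool_pos"],s["joints"].round(2));print(R.from_quat(s["ee_rot"]).as_matrix().round(3))
E
```

```text
[0.50879741 0.00644496 0.27112995] [ 0.37  0.34 -0.65  1.79  0.23  1.09  0.43]
[[-0.001  0.706  0.708]
 [-0.001  0.708 -0.706]
 [-1.    -0.001  0.   ]]
```

View pics/side1.png

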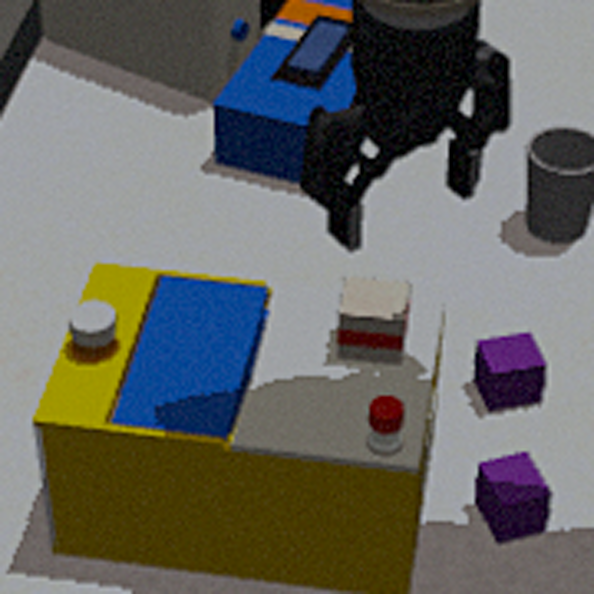

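View pics/top1.png

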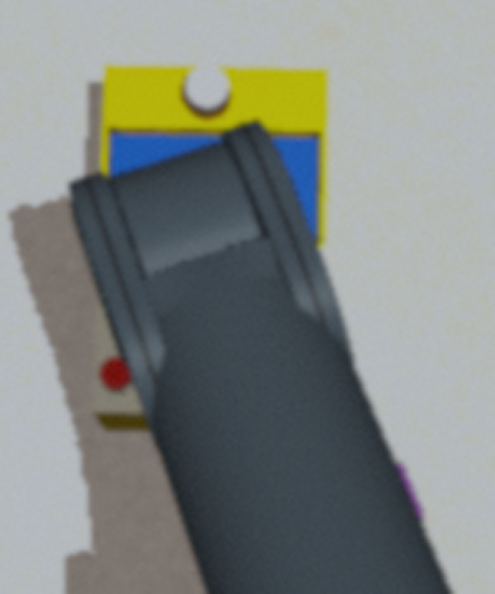

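In the side crop the leading fingertip ends at about (350,247), which is (341,205) in the full image, and the trailing one at (465,195). The arm hides the top view. I'll check how high the tips really are.

```bash
python3 - <<'E'
from h import *
s=pickle.load(open("side1.pkl","rb"));p=np.array([.5088,.0065,.271])
y=np.array([.706,.708,0]);z=np.array([.708,-.706,0])
for h in (0,.013):
  for sg in (1,-1):
    print(h,sg,[((proj(s,p+sg*y*a+z*b+[0,0,h])-[235,130])*3.3).round(0).tolist() for a in(.0425,.057) for b in (.011,-.011)])
E
```

```text
0 1 [[339.0, 247.0], [360.0, 265.0], [321.0, 255.0], [341.0, 273.0]]
0 -1 [[443.0, 200.0], [464.0, 217.0], [459.0, 192.0], [481.0, 209.0]]
0.013 1 [[340.0, 231.0], [360.0, 249.0], [321.0, 239.0], [342.0, 257.0]]
0.013 -1 [[444.0, 184.0], [465.0, 201.0], [461.0, 176.0], [482.0, 193.0]]
```

The tips sit about 13 mm above the TCP when the gripper is open. I'll lower beside the carton and look again.

apply_moves([
  [0,0,0,30,2,-1,1],
  [0,0,0,65,2,-1,1],
  [0,0,0,95,2,-1,1],
  [0,0,0,110,2,-1,1],
  [0,0,0,120,2,-1,1],
  [0,0,0,120,2,-1,1],
])

```text
time: 3.12
tool_pos: [0.51, 0.0097, 0.1514]
ee_rot: [0.269, 0.654, -0.27, 0.654]
contact_force: [0.5, -0.1, -0.5]
gripper_width: 0.0852
```

```bash
cat > look.py <<'E'
import sys
from workcell import manip
import cv2,pickle
k=sys.argv[1]
for n in sys.argv[2:]:
    c=manip.camera(n); pickle.dump(c,open(f"{n}{k}.pkl","wb"))
    u0,v0,u1,v1=(235,130,415,310) if n=="side" else (250,150,400,330) if n=="top" else (0,0,640,480)
    f=3.3 if n!="wrist" else 1
    cv2.imwrite(f"pics/{n}{k}.png",cv2.resize(c["pixels"][v0:v1,u0:u1],None,fx=f,fy=f,interpolation=cv2.INTER_CUBIC))
s=manip.sense();print(s["time"],s["tool_pos"].round(4),s["contact_force"].round(2))
E
python3 look.py 2 side wrist
```

```text
3.225 [0.5104 0.0099 0.152 ] [ 0.74  0.43 -0.13]
```

View pics/side2.png

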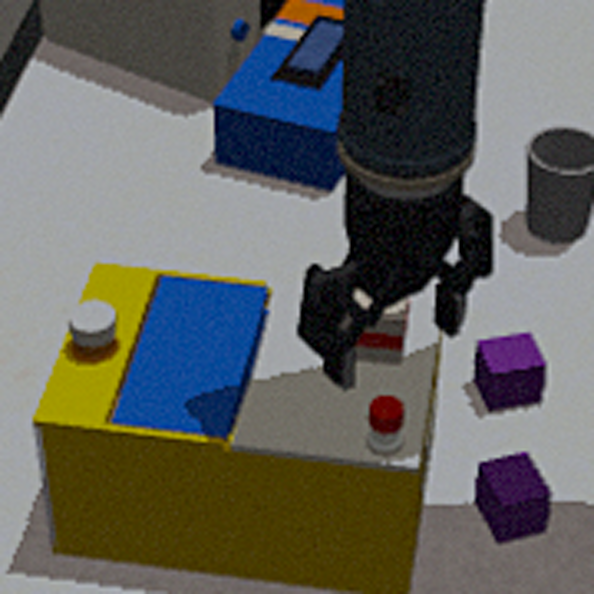

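View pics/wrist2.png

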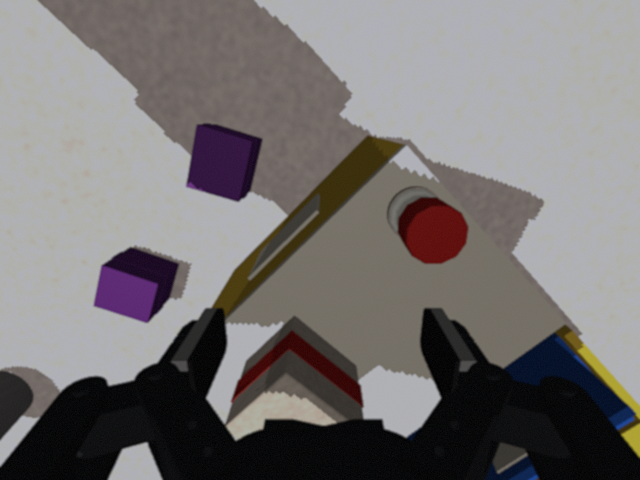

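The trailing finger (left in the wrist view) is behind the carton. The leading finger (right) is clear of the vial. I'll lower 9 mm and start the stroke.

apply_moves([
  [0,0,0,5,0,0,1],
  [0,0,0,9,0,0,1],
  [0,0,0,9,4,4,1],
  [0,0,0,9,8,8,1],
  [0,0,0,9,11,11,1],
  [0,0,0,9,14,14,1],
  [0,0,0,9,18,18,1],
  [0,0,0,9,22,22,1],
  [0,0,0,9,26,26,1],
  [0,0,0,9,28,28,1],
])

```text
time: 4.47
tool_pos: [0.5497, 0.0101, 0.1424]
ee_rot: [0.269, 0.654, -0.269, 0.654]
contact_force: [-3.6, -0.9, 5.3]
gripper_width: 0.0855
```

```bash
python3 look.py 3 side wrist
```

```text
4.575 [0.5499 0.0101 0.1425] [-2.21 -0.89  5.41]
```

View pics/side3.png

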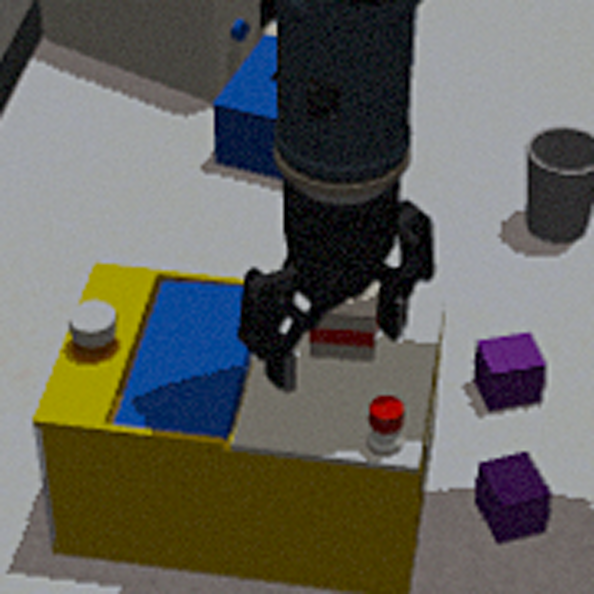

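View pics/wrist3.png

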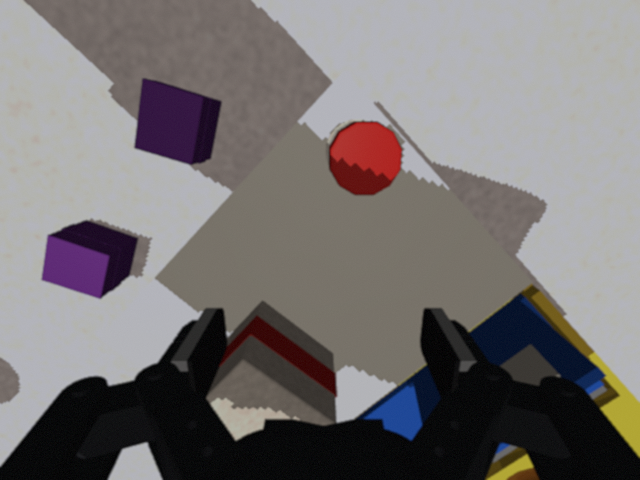

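```bash
python3 - <<'E'
from h import *
from workcell import manip
s=pickle.load(open("side3.pkl","rb"));p=np.array([.5499,.0101,.1425])
y=np.array([.706,.708,0]);z=np.array([.708,-.706,0])
for h in (0,.013):
  for sg in (1,-1):
    print(h,sg,[((proj(s,p+sg*y*a+z*b+[0,0,h])-[235,130])*3.3).round(0).tolist() for a in(.0425,.057) for b in (.011,-.011)])
st=manip.sense();print(st["moment"].round(2),st["contact_force"].round(2))
im=s["pixels"][205:275,290:370];cv2.imwrite("pics/z3.png",cv2.resize(im,None,fx=9,fy=8,interpolation=cv2.INTER_CUBIC))
E
```

```text
0 1 [[276.0, 386.0], [294.0, 404.0], [259.0, 394.0], [277.0, 413.0]]
0 -1 [[374.0, 339.0], [393.0, 356.0], [390.0, 331.0], [409.0, 348.0]]
0.013 1 [[276.0, 373.0], [295.0, 391.0], [259.0, 381.0], [277.0, 399.0]]
0.013 -1 [[374.0, 325.0], [393.0, 342.0], [391.0, 317.0], [410.0, 334.0]]
[0.06 0.2  0.04] [-2.21 -0.89  5.41]
```

View pics/z3.png

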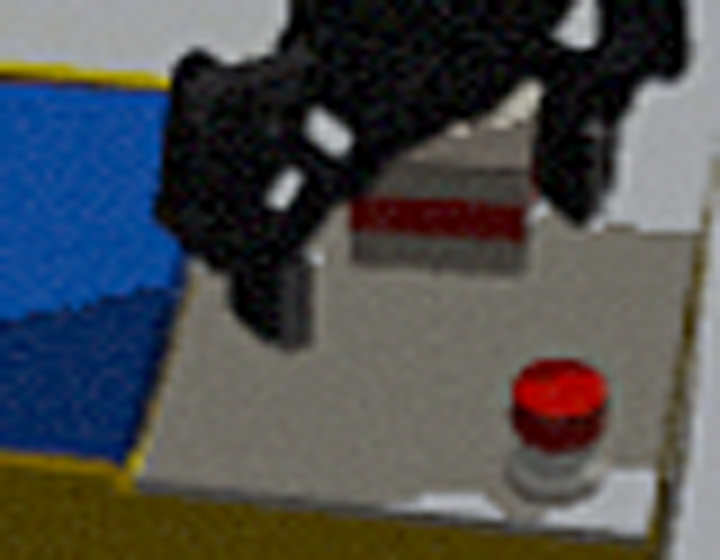

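The tips really are about 13 mm above the shelf, with the leading tip at crop (288,390). The 5 N upward force must therefore come from contact higher up the fingers. I'll back off slightly, rise and compare forces.

apply_moves([
  [0,0,0,0,-4,-4,1],
  [0,0,0,0,-4,-4,1],
])

```text
time: 4.82
tool_pos: [0.5433, 0.01, 0.1422]
ee_rot: [0.269, 0.654, -0.269, 0.654]
contact_force: [0.7, 0.3, 0.5]
gripper_width: 0.0855
```

apply_moves([
  [0,0,0,-8,0,0,1],
  [0,0,0,-8,0,0,1],
])

```text
time: 5.08
tool_pos: [0.5444, 0.0101, 0.1511]
ee_rot: [0.27, 0.653, -0.269, 0.654]
contact_force: [0.2, 0.1, 0.5]
gripper_width: 0.0857
```

apply_moves([
  [0,0,0,0,3,3,1],
  [0,0,0,0,4,4,1],
  [0,0,0,0,4,4,1],
])

```text
time: 5.45
tool_pos: [0.5496, 0.01, 0.1501]
ee_rot: [0.269, 0.654, -0.269, 0.654]
contact_force: [-0.1, -0.3, -0.3]
gripper_width: 0.0853
```

```bash
python3 look.py 4 side wrist
```

```text
5.55 [0.5494 0.01   0.1502] [ 0.11  0.73 -0.53]
```

View pics/side4.png

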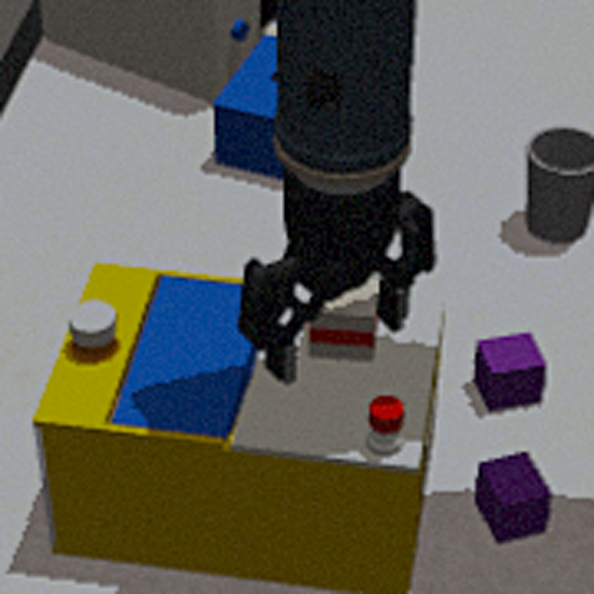

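View pics/wrist4.png

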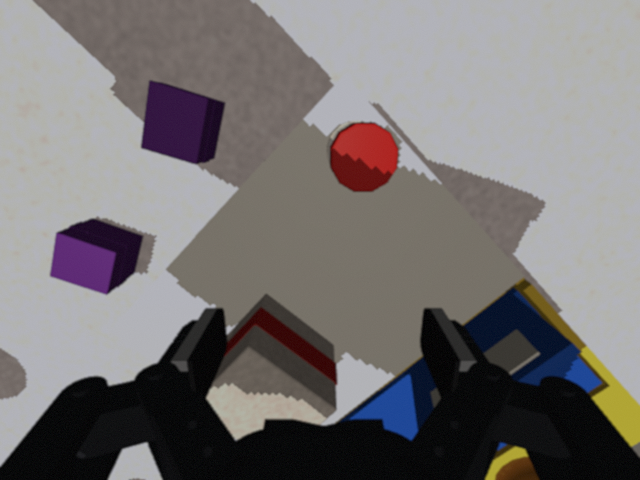

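At z = 0.150 the contact force is gone, so the knuckle had been catching the plate's top edge. I'll stay a few mm higher for the opening part of the stroke.

apply_moves([
  [0,0,0,-4,0,0,1],
  [0,0,0,-4,3,3,1],
  [0,0,0,-4,6,6,1],
  [0,0,0,-4,9,9,1],
  [0,0,0,-4,12,12,1],
])

```text
time: 6.18
tool_pos: [0.5667, 0.0101, 0.1543]
ee_rot: [0.269, 0.654, -0.269, 0.654]
contact_force: [-2.9, -0.6, 2.7]
gripper_width: 0.0857
```

```bash
python3 look.py 5 side
```

```text
6.225 [0.5672 0.0101 0.1543] [-2.22  0.21  2.14]
```

View pics/side5.png

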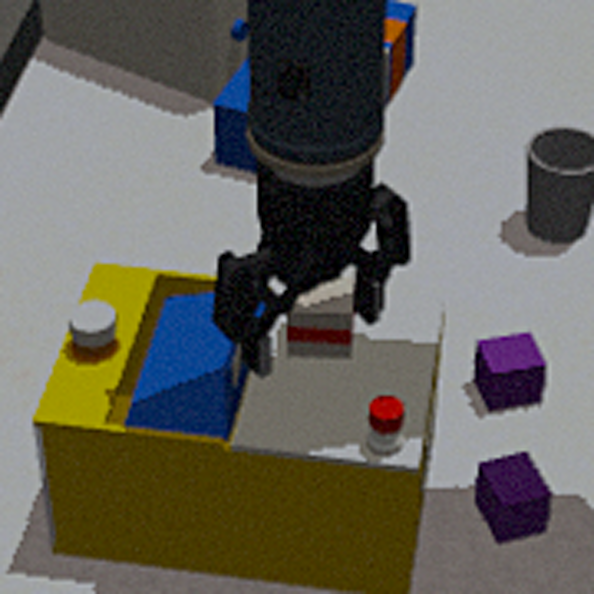

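The flap is opening: its far edge has dropped below the cover at about (130,395), and the carton is still well back. I'll continue.

apply_moves([
  [0,0,0,0,3,3,1],
  [0,0,0,0,6,6,1],
  [0,0,0,0,9,9,1],
  [0,0,0,0,12,12,1],
])

```text
time: 6.72
tool_pos: [0.5823, 0.0099, 0.1535]
ee_rot: [0.269, 0.655, -0.27, 0.653]
contact_force: [-7.6, -0.1, -1.0]
gripper_width: 0.0853
```

```bash
python3 look.py 6 side wrist
```

```text
6.825 [0.5828 0.0099 0.1535] [-5.01 -1.05 -0.96]
```

View pics/side6.png

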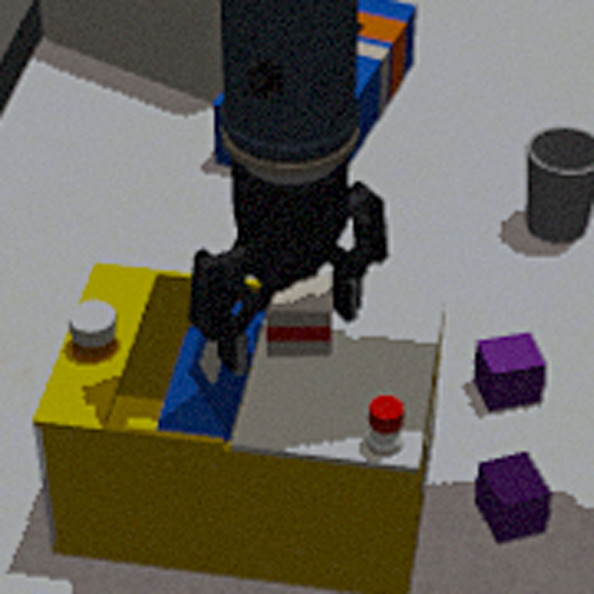

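View pics/wrist6.png

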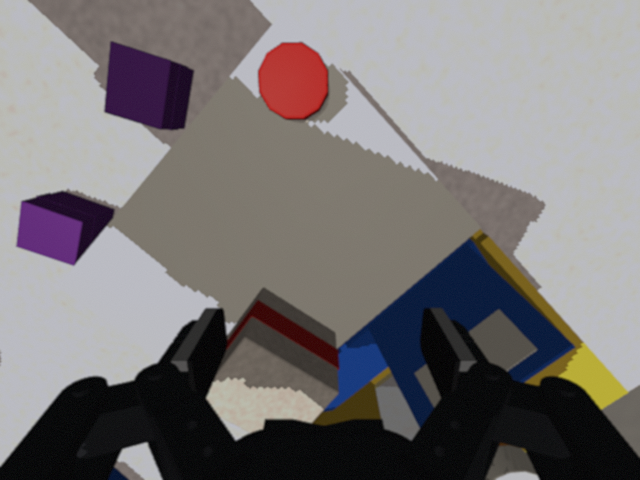

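The flap is about 1 rad open, held by the leading finger, and the carton still stands on the shelf with its centre about 29 mm before the edge, so step 1 should be met. I'll go forward slowly and lower a little so the tip holds the plate down.

apply_moves([
  [0,0,0,3,2,2,1],
  [0,0,0,6,4,4,1],
  [0,0,0,8,7,7,1],
  [0,0,0,8,10,10,1],
  [0,0,0,8,13,13,1],
])

```text
time: 7.45
tool_pos: [0.6008, 0.0099, 0.1458]
ee_rot: [0.269, 0.655, -0.27, 0.653]
contact_force: [-8.4, -0.2, 4.2]
gripper_width: 0.0854
```

```bash
python3 look.py 7 side wrist
```

```text
7.55 [0.6014 0.01   0.1459] [-5.46 -1.61  2.63]
```

View pics/side7.png

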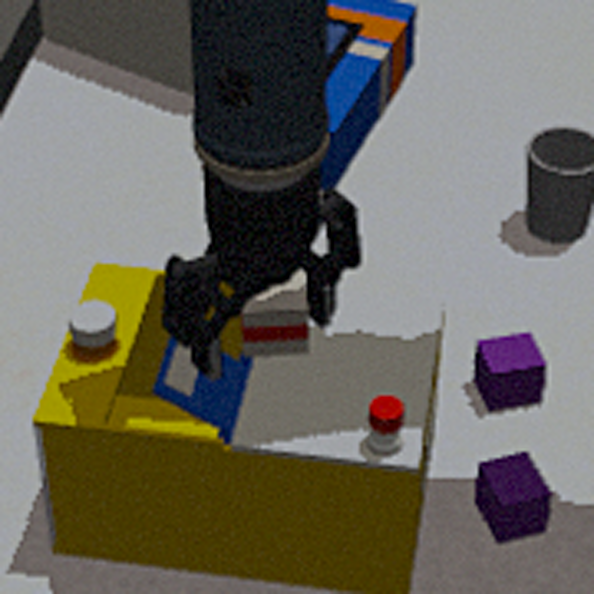

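View pics/wrist7.png

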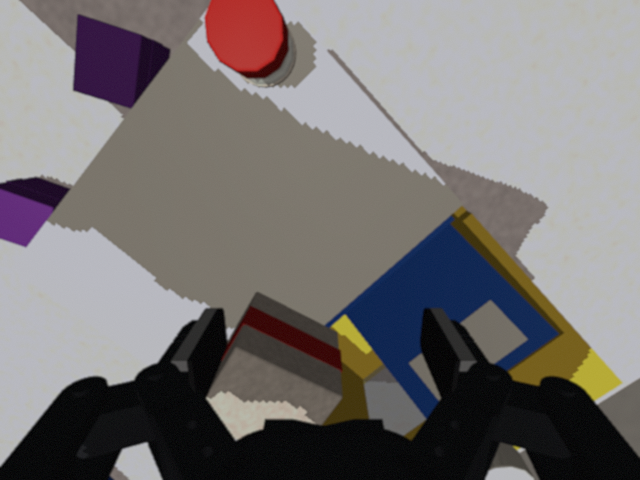

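The flap is well down and the carton's centre is about 10 mm before the edge. Now I'll push it slowly over.

apply_moves([
  [0,0,0,0,2,2,1],
  [0,0,0,0,4,4,1],
  [0,0,0,0,6,6,1],
  [0,0,0,0,8,8,1],
  [0,0,0,0,10,10,1],
  [0,0,0,0,12,12,1],
  [0,0,0,0,14,14,1],
])

```text
time: 8.43
tool_pos: [0.6219, 0.0103, 0.1463]
ee_rot: [0.269, 0.654, -0.269, 0.654]
contact_force: [-4.0, 0.5, 3.2]
gripper_width: 0.0854
```

```bash
python3 look.py 8 side wrist
```

```text
8.525 [0.6221 0.0104 0.1464] [-3.26 -0.88  2.54]
```

View pics/side8.png

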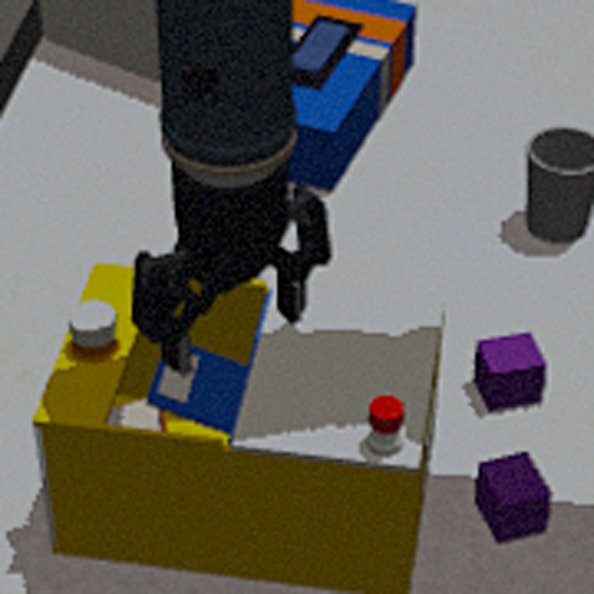

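View pics/wrist8.png

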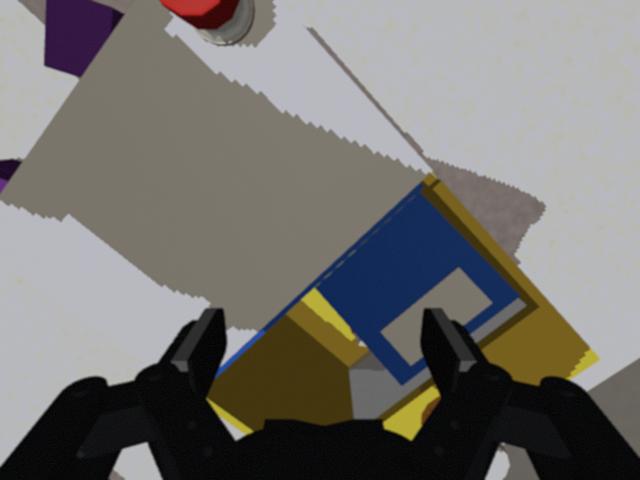

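The carton has dropped in; it shows inside the bin at side (140,415). Now I'll retract so the flap closes gently behind the finger.

apply_moves([
  [0,0,0,-1,-5,-5,1],
  [0,0,0,-3,-11,-11,1],
  [0,0,0,-6,-17,-17,1],
  [0,0,0,-9,-23,-23,1],
  [0,0,0,-12,-29,-29,1],
  [0,0,0,-12,-35,-35,1],
  [0,0,0,-12,-41,-41,1],
  [0,0,0,-12,-47,-47,1],
  [0,0,0,-12,-52,-52,1],
  [0,0,0,-12,-57,-57,1],
])

```text
time: 9.78
tool_pos: [0.5409, 0.01, 0.1583]
ee_rot: [0.27, 0.654, -0.269, 0.654]
contact_force: [-0.5, 0.5, -0.9]
gripper_width: 0.0854
```

apply_moves([
  [0,0,0,-20,-2,-2,1],
  [0,0,0,-50,-2,-2,1],
  [0,0,0,-90,-2,-2,1],
  [0,0,0,-120,-2,-2,1],
  [0,0,0,-120,-2,-2,1],
])

```text
time: 10.4
tool_pos: [0.5394, 0.0104, 0.2806]
ee_rot: [0.27, 0.652, -0.269, 0.655]
contact_force: [-0.1, 0.1, -0.3]
gripper_width: 0.0856
```

```bash
python3 look.py 9 side top wrist
```

```text
10.55 [0.5378 0.0098 0.2776] [-0.14  0.82  0.1 ]
```

View pics/side9.png

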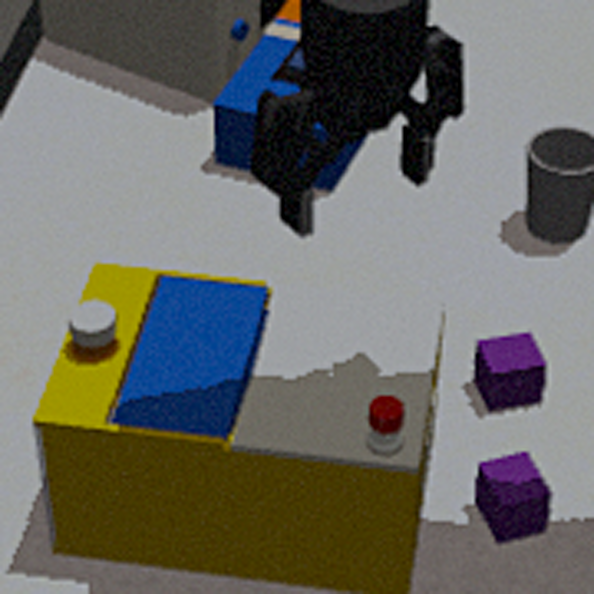

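View pics/wrist9.png

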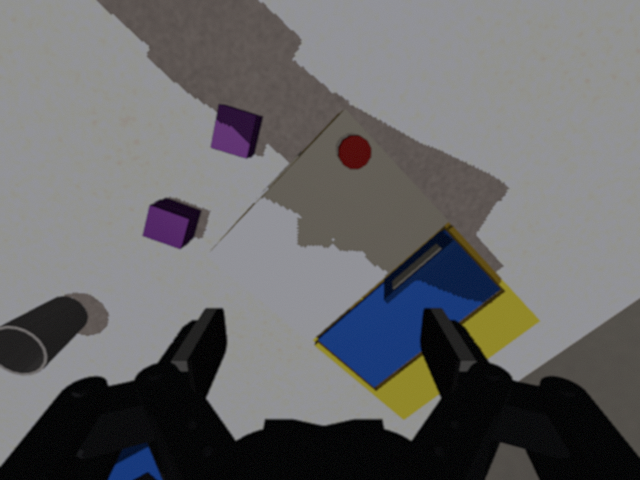

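The flap is level again with its outline as at the start. The vial (385,413) and pot (93,320) are at their starting pixels, and the hand is clear. I'll hand the job in.

```bash
python3 - <<'E'
from workcell import manip
print(manip.close_job()); print(manip.sense()["time"])
E
```

```text
the job is handed in; nothing more can be done
None
the job is handed in; nothing more can be done
```

The red-banded carton is in the bin and the flap has sprung shut; I handed the job in at about 10.6 s. `close_job` gives no verdict, so the result is judged from my own pictures and force readings.

**How it went:** I turned the open gripper 45° so the left finger led and made one slow push along the shelf. The left finger swung the flap down while the right finger pushed the carton over the edge. By my estimate the flap was about 1 rad open with the carton's centre still some 29 mm before the edge. I then backed off so the flap closed gently behind the finger.

**One correction:** on the first pass a knuckle of the leading finger caught the plate's top edge, with about 5 N of upward force. The flap stayed shut, so I backed off, rose about 12 mm and went on.

**Last checks:**
- **Carton:** the picture taken after the drop shows it inside the bin. With the flap shut it is hidden, so I could not check its final rest directly.
- **Flap and neighbours:** the flap lies level with its starting outline, and the vial and pot are at their starting pixels.
- **Other things on the table:** the beaker shows no shift in the side view. I did not check the sanitizer, the glove box or the green-banded carton in the last picture, but the arm did not go near them at table height.
- **Robot:** it stands clear, with the force reading close to zero.

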